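# Index the sample carousel by one hole

## Task

Press the spring plunger of the sample carousel in with the fingertips and, keeping it pressed, swing it round to the next hole of the index plate, one hole only, in the direction that brings the amber bottle in front of the tall post (never the other way); then let go so that the plunger springs fully out and locks in that hole. Grasp and lift nothing, do not touch the bottle or the beaker that ride on the table, and leave the tape roll and the forceps where they lie.

Things in the scene. Friction and masses are not known exactly. Their poses are not given: they have to be found in the camera images.
- carousel: Base of the sample carousel, a fixed grey disc 236 mm across, 20 mm high; on it turns an aluminium table 200 mm across, top 60 mm above the worktop. Origin: on the vertical turning axis at worktop height; z up. At turntable 0 the plunger's arm lies along its -x, the bottle along +x, the beaker along +y (both 62 mm from the axis).
- index_plate: Fixed, curved plate round the -x side of the carousel, under the plunger (radii 112 to 148 mm, top 46 mm above the worktop), with a curved slot and five round holes 30 deg (0.524 rad) apart, at turntable values -1.047, -0.524, 0, 0.524, 1.047. Same origin and axes as the carousel.
- turntable (a joint): Angle of the table about the carousel's axis, rad, positive anticlockwise seen from above. It starts locked in the middle hole (0, with about 0.015 rad of play either way) and can turn only while the plunger is pressed in 10 mm or more. Turning then takes about 1 N at the dish; the table stays where it is left.
- plunger (a joint): How far the plunger is pressed down, m: 0 = fully out, 0.015 = at its stop. It takes about 4 N to start and 8 N at the stop. Its domed collar, under the index plate, sits in a hole when out; released within about 4 mm of a hole's centre it finds the hole and springs up by itself, released between holes it stays pressed about 9 mm.
- dish (a point): Centre of the floor of the plunger's black round dish, the pad to press: inner diameter 48 mm, outer 56 mm, rim 10 mm above this floor. 130 mm from the carousel's axis, on the table's index arm; 80 mm above the worktop when out, 65 mm when fully pressed. It turns with the table; a fingertip pressing in the dish carries it round by friction and by the rim.
- tall_post: Plain grey round reader post, 170 mm tall, 26 mm thick, fixed, beyond the far side of the table, 150 mm from the axis, 30 deg to one side of the bottle's starting direction. Origin: centre of its foot. A bottle 'in front of' it lies on the line from the axis to the post, 88 mm from the post's axis.
- short_post: The same post but only 85 mm tall, 30 deg to the other side. Tall and short change places from start to start. Origin: centre of its foot.
- bottle: Amber bottle with black cap, 58 mm across, 115 mm tall, standing loose in a shallow ring seat of the table, its foot 60 mm above the worktop. Origin: centre of its underside.
- beaker: Small glass beaker, 50 mm across, 69 mm tall, standing loose in the other ring seat of the table. Origin: centre of its underside.
- tape_roll: Roll of pink labelling tape, 52 mm across, 22 mm high, loose on the worktop beside the carousel. Origin: centre of its underside.
- tweezers: Steel forceps, 130 mm long, 10 mm high, lying loose on the worktop at the other side. Origin: under its middle; its length is along its own y.

How it is judged:
By the outcome, as a careful person would: the job done as asked, in the order asked, and still so for the second after the job is handed in, with the robot touching nothing.
It also fails if it takes over 35 s, if anything falls off the work surface, if the arm or the gripper's body presses on something with over 40 N, if the wrist force passes 120 N, or if a joint passes its speed limit or range.

## Robot

A 6-joint arm with a two-finger parallel gripper is mounted at the origin on a cart in front of the work surface, level with it; the furniture and walls round the work are solid. World frame = base frame: x ahead of the robot, y to its left, z up, the work surface at z = 0. Lengths are in m, angles in degrees, forces in N, time in s.
With the tool pointing down it reaches from about 0.375 to 0.9 m from the base axis. Payload 3.1 kg.
Tool frame: the origin (TCP) lies on the front face of the gripper's body, between the roots of the fingers; the fingertips stand 70 mm ahead of it and the grasp point (between the pads) lies 51 mm ahead of it; x points along the fingers, y is the direction in which the jaws open and shut, and the axes are right-handed (so a half turn about x gives the same grasp; the last joint's range is limited). The gripper opens to 87 mm and grips with 3 to 60 N. Pads are 19 mm wide; open, the fingers measure 117 mm over their backs; the gripper's body (75 mm by 190 mm) begins 51 mm behind the grasp point.
Start: joints at [-83.451, 30.224, 82.088, -0, 67.689, -10.227], TCP at [0.18, -0.598, 0.292] pointing down, gripper open.
Joint ranges: [-176.69, 176.69], [-43.24, 126.21], [12.49, 139.97], [-82, 262], [0, 151.66], [-163.58, 163.58]. Speed limits (degrees/s): [159.86, 159.86, 180, 180, 180, 180].

## Interface

Orientations are given as a 3x3 rotation matrix whose columns are the frame's x, y, z axes.
In Python, from rig import bot gives the robot as it stands.
- The arm moves only by the shell command python3 -m crank 'ROWS'. ROWS is JSON, a list of rows, each an object with "slide": the shift along the world's x, y, z in mm, a list of three; "turn": the turn, a rotation vector about the world's x, y, z in degrees, a list of three; "grip": the opening, from 0 (shut) to 1 (fully open). In form: [{"slide": [tx, ty, tz], "turn": [wx, wy, wz], "grip": grip}, ...]. A call has 1 to 5 rows; each row shifts and turns the pose as measured when the row begins; what a row does not reach is not made up. A row lasts 1/12 s, in which the tool goes at most 41.7 mm and 7.16 degrees, less where a joint would pass 70% of its speed; a pose out of reach is approached as far as the arm can. A call with a gripper value outside its range is refused whole. The fingers move at their own pace and stop on an object; the grip force is fixed at half the most. Time passes only in rows, so rows that do not move let the fingers close. It gives the time, the measured TCP pose, the force and the opening at its end, in the units of the state.
- bot.read_state(): the state, without advancing time (a new reading comes with each control period).
- bot.capture(name): name is "scene" or "side" or "wrist"; returns (picture, depth): 420x560x3 uint8, red, green, blue; 420x560 float32, m along the optical axis (not along the pixel's ray), 0 where there is no reading.
- bot.camera_params(name): a dict with "intrinsics" (3x3 intrinsics, pixels), "k1" (the pictures are not rectified: a ray, as slopes to the right and down, at radius r is drawn at 1 + k1 r^2 times it, then the intrinsics apply), "world_from_camera" (4x4, takes a point from camera to world coordinates); the wrist camera has in their place "tool_from_camera" (4x4, takes a point from camera to tool coordinates, whose origin is the TCP and whose axes are the tool frame's). Camera axes: x right, y down, z forward; pixel columns grow to the right and rows downward; lengths in m; the calibration is good to about 2 mm. A picture is of the moment at which its call begins: read the wrist's pose just before it. camera_params takes no time and is no camera call.
- bot.hand_in(): hands the job in, once; it reports no verdict.
Trained networks look in the newest picture that a camera, given by its name, has taken for a name from the list of things; names that differ only in an ending like _2 or _b are one class to them, and where a whole thing is asked for, a point or a joint stands for the part that bears it (a point fixed in the world has none). Each returns a list of dicts, best first, with "conf" (0 to 1); they miss things now and then, are a little off and sometimes report something else, mostly with a low value. They report only what shows in the picture. A call takes as long as a camera call.
- bot.outline_of(camera, target): "pixels" (420x560 bool, what is visible of it) and "centre" ([row, column] in pixels, amid what is visible of it).
- bot.spot_point(camera, target): "centre" ([row, column] in pixels: a listed point, or the origin of a listed thing).
The state is a dict: "time_s": time; "joint_positions": joint angles; "qvel": joint speeds; "tau": joint torques, N m; "position": TCP position; "tcp_rot": TCP orientation; "force": force on the tool from outside, world axes, zero at the start; "moment": the same for the moment, N m; "opening": opening from 0.0 (shut) to 1.0 (fully open).
Only numpy, scipy, OpenCV 4.12 (cv2) and the standard library are available. Lean on these libraries where they do the work, as an engineer would, in place of code of your own. Each camera call takes 0.05 s, during which the arm holds its last target. There are 200 camera calls.

## Working session

There is one attempt and no reset: what is moved stays moved. The work goes in short steps, Python scripts to look and compute and a shell command to move; the robot and the scene stay as the last step left them, time stands still between calls to the robot, and variables do not carry over. Pictures are saved under pics/ and viewed, about 8 in all and at most 12, crops included, and the job is handed in when it is done.

```bash
mkdir -p pics; cat > h.py <<'E'
import numpy as np, cv2
from rig import bot
def ray(cam,rc):
    p=bot.camera_params(cam);K=np.array(p["intrinsics"]);k1=p["k1"]
    d=np.array([(rc[1]-K[0,2])/K[0,0],(rc[0]-K[1,2])/K[1,1]]);u=d.copy()
    for _ in range(20): u=d/(1+k1*(u@u))
    if "world_from_camera" in p: T=np.array(p["world_from_camera"])
    else:
        s=bot.read_state();W=np.eye(4);W[:3,:3]=s["tcp_rot"];W[:3,3]=s["position"];T=W@np.array(p["tool_from_camera"])
    return T[:3,3],T[:3,:3]@np.array([u[0],u[1],1.])
def atz(cam,rc,z):
    o,d=ray(cam,rc);return o+d*(z-o[2])/d[2]
def atdepth(cam,rc,D):
    o,d=ray(cam,rc);return o+d*D[int(rc[0]),int(rc[1])]
E
python3 - <<'E'
from h import *
np.set_printoptions(precision=4,suppress=True)
Z=dict(carousel=0,dish=.08,tall_post=0,short_post=0,bottle=.06,beaker=.06,tape_roll=0,tweezers=0)
for c in ["scene","side"]:
    im,D=bot.capture(c);cv2.imwrite(f"pics/{c}0.png",im[...,::-1])
    for t,z in Z.items():
        for r in bot.spot_point(c,t)[:2]: print(c,t,round(r["conf"],2),np.round(r["centre"]),atz(c,r["centre"],z))
print(bot.read_state())
E
```

```text
scene carousel 0.93 [234. 292.] [ 0.6004 -0.0496  0.    ]
scene dish 0.9 [239. 338.] [ 0.472  -0.0737  0.08  ]
scene tall_post 0.23 [220. 232.] [0.7138 0.0456 0.    ]
scene short_post 0.76 [220. 232.] [0.7147 0.0457 0.    ]
scene short_post 0.49 [204. 275.] [ 0.7133 -0.0715  0.    ]
scene bottle 0.91 [203. 275.] [ 0.6533 -0.0352  0.06  ]
scene beaker 0.7 [228. 272.] [0.5851 0.011  0.06  ]
scene tape_roll 0.68 [314. 256.] [ 0.4501  0.1264 -0.    ]
scene tweezers 0.69 [216. 384.] [ 0.5407 -0.2716  0.    ]
side carousel 0.61 [230. 270.] [ 0.596  -0.0424  0.    ]
side carousel 0.49 [227. 324.] [0.7094 0.0452 0.    ]
side dish 0.67 [197. 223.] [ 0.4685 -0.067   0.08  ]
side dish 0.35 [285. 199.] [ 0.5733 -0.2882  0.08  ]
side tall_post 0.88 [276. 300.] [ 0.7334 -0.1079  0.    ]
side short_post 0.8 [227. 324.] [0.7116 0.0456 0.    ]
side bottle 0.66 [227. 292.] [ 0.657  -0.0319  0.06  ]
side bottle 0.43 [230. 325.] [0.7307 0.0086 0.06  ]
side beaker 0.72 [201. 277.] [0.5845 0.0112 0.06  ]
side tape_roll 0.66 [164. 261.] [0.4473 0.123  0.    ]
side tweezers 0.81 [288. 200.] [ 0.5487 -0.274   0.    ]
{'time_s': 0.9, 'joint_positions': array([-83.4526,  30.2216,  82.086 ,  -0.0003,  67.6891, -10.2292]), 'qvel': array([-0.0438,  0.0057,  0.0191,  0.0557, -0.0562,  0.0317]), 'tau': array([ -0.0004, -44.0002, -17.6988,   0.0634,   0.0504,  -0.    ]), 'position': array([ 0.1804, -0.5984,  0.2923]), 'tcp_rot': array([[ 0.    ,  0.2886, -0.9574],
       [-0.0001, -0.9574, -0.2886],
       [-1.    ,  0.0001,  0.    ]]), 'force': array([-0.1681, -0.4499, -0.7189]), 'moment': array([ 0.006 , -0.0405,  0.0281]), 'opening': 1.00056918977644}
```

View pics/scene0.png

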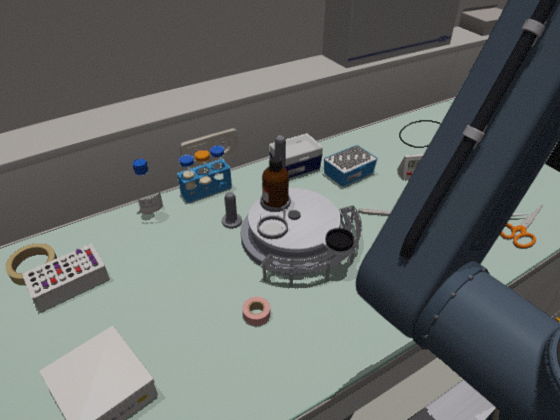

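View pics/side0.png

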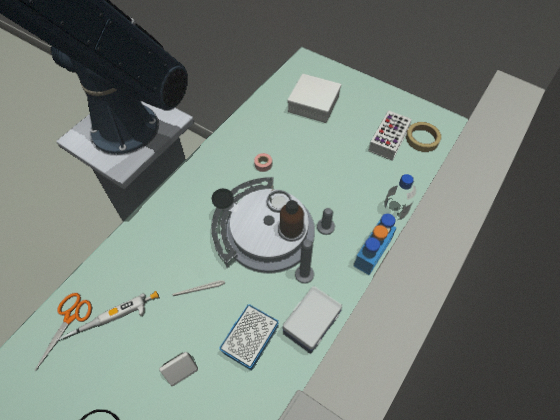

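The tall post is at scene (280,150) and side (305,260), and the short one at scene (231,210) and side (327,215). Tall is therefore on the −y side, so the table must turn clockwise (to −0.524), which moves the dish toward +y. I'll go above the dish with the fingers shut.

```bash
R='{"slide":[19,34,0],"turn":[0,0,0],"grip":0}'
python3 -m crank '[{"slide":[19,34,0],"turn":[0,0,0],"grip":0},{"slide":[19,34,0],"turn":[0,0,0],"grip":0},{"slide":[19,34,0],"turn":[0,0,0],"grip":0},{"slide":[19,34,0],"turn":[0,0,0],"grip":0},{"slide":[19,34,0],"turn":[0,0,0],"grip":0}]'
python3 -m crank '[{"slide":[19,34,0],"turn":[0,0,0],"grip":0},{"slide":[19,34,0],"turn":[0,0,0],"grip":0},{"slide":[19,34,0],"turn":[0,0,0],"grip":0},{"slide":[19,34,0],"turn":[0,0,0],"grip":0},{"slide":[19,34,0],"turn":[0,0,0],"grip":0}]'
```

```text
time_s: 1.32
position: [0.2733, -0.432, 0.2923]
tcp_rot: [[0.0, 0.277, -0.961], [-0.011, -0.961, -0.277], [-1.0, 0.011, 0.003]]
force: [0.7, -0.9, 0.3]
opening: 0.708
time_s: 1.73
position: [0.3711, -0.254, 0.2934]
tcp_rot: [[0.003, 0.273, -0.962], [-0.014, -0.962, -0.273], [-1.0, 0.014, 0.001]]
force: [1.1, 0.4, -0.1]
opening: 0.326
```

```bash
python3 -m crank '[{"slide":[18,34,-4],"turn":[0,0,0],"grip":0},{"slide":[18,34,-4],"turn":[0,0,0],"grip":0},{"slide":[18,34,-4],"turn":[0,0,0],"grip":0},{"slide":[18,34,-4],"turn":[0,0,0],"grip":0},{"slide":[18,34,-4],"turn":[0,0,0],"grip":0}]'
python3 -m crank '[{"slide":[6,10,0],"turn":[0,0,0],"grip":0},{"slide":[0,0,0],"turn":[0,0,0],"grip":0}]'
python3 - <<'E'
from h import *
np.set_printoptions(precision=4,suppress=True)
Z=dict(carousel=0,dish=.08,tall_post=0,short_post=0,bottle=.06,beaker=.06)
for c in ["wrist","scene","side"]:
    im,D=bot.capture(c);cv2.imwrite(f"pics/{c}1.png",im[...,::-1])
    for t,z in Z.items():
        for r in bot.spot_point(c,t)[:1]: print(c,t,round(r["conf"],2),np.round(r["centre"]),atz(c,r["centre"],z),atdepth(c,r["centre"],D))
print(bot.read_state())
E
```

```text
time_s: 2.15
position: [0.4651, -0.0756, 0.2755]
tcp_rot: [[0.01, 0.272, -0.962], [-0.019, -0.962, -0.272], [-1.0, 0.02, -0.004]]
force: [0.3, -0.4, 0.4]
opening: 0.015
time_s: 2.32
position: [0.4734, -0.0589, 0.2753]
tcp_rot: [[0.011, 0.28, -0.96], [-0.017, -0.96, -0.28], [-1.0, 0.019, -0.006]]
force: [-0.2, 0.0, -0.3]
opening: 0.003
wrist carousel 0.6 [ 86. 307.] [ 0.594  -0.0546  0.    ] [ 0.5841 -0.0521  0.0676]
wrist dish 0.88 [213. 298.] [ 0.4662 -0.0784  0.08  ] [ 0.4668 -0.0781  0.0824]
wrist bottle 0.78 [  5. 318.] [ 0.6569 -0.0439  0.06  ] [ 0.6274 -0.0437  0.1378]
wrist beaker 0.64 [ 70. 248.] [0.584  0.0036 0.06  ] [0.5836 0.0033 0.0624]
scene carousel 0.81 [232. 295.] [ 0.6022 -0.0588  0.    ] [ 0.5501 -0.023   0.0591]
scene short_post 0.97 [219. 230.] [0.7179 0.0477 0.    ] [0.6995 0.0556 0.0176]
scene bottle 0.76 [205. 275.] [ 0.6481 -0.0328  0.06  ] [ 0.6327 -0.0236  0.0748]
scene beaker 0.66 [226. 274.] [0.5884 0.0056 0.06  ] [0.5872 0.0063 0.0612]
side carousel 0.56 [231. 270.] [ 0.5983 -0.046   0.    ] [ 0.6192 -0.073   0.0598]
side dish 0.64 [198. 221.] [ 0.467  -
[... 204 characters left out ...]

side bottle 0.62 [228. 295.] [ 0.666 -0.03   0.06 ] [ 0.6821 -0.0566  0.1136]
side beaker 0.64 [204. 278.] [0.5888 0.0059 0.06  ] [0.5875 0.0076 0.0567]
{'time_s': 3.3667, 'joint_positions': array([-20.5276,  20.057 , 104.3865,  -0.8564,  54.684 ,  53.9782]), 'qvel': array([ 0.0494,  0.0708,  0.0602, -0.0625, -0.0425, -0.0135]), 'tau': array([ -0.0166, -32.3966, -14.4751,   0.0248,  -0.0944,   0.0016]), 'position': array([ 0.4722, -0.0614,  0.2752]), 'tcp_rot': array([[ 0.01  ,  0.2753, -0.9613],
       [-0.0168, -0.9612, -0.2754],
       [-0.9998,  0.0189, -0.005 ]]), 'force': array([ 0.0684, -0.386 ,  0.3284]), 'moment': array([-0.0084, -0.0066, -0.0376]), 'opening': 0.005606410786400468}
```

View pics/wrist1.png

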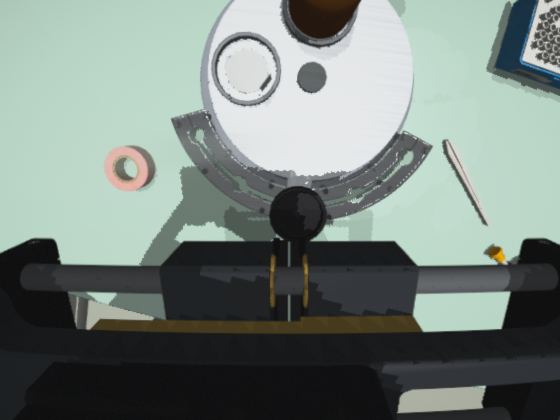

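The wrist view shows the dish at (213,298), just ahead of the closed fingers, with the hub at (76,312). The estimates fit together: axis ≈(0.597,−0.050), dish ≈(0.469,−0.074), which is 131 mm apart, so the yaw is about 11°. Next I descend over the dish.

```bash
python3 -m crank '[{"slide":[-4,-11,-30],"turn":[1,0.5,0],"grip":0},{"slide":[0,0,-30],"turn":[0,0,0],"grip":0},{"slide":[0,0,-30],"turn":[0,0,0],"grip":0},{"slide":[0,0,-15],"turn":[0,0,0],"grip":0},{"slide":[0,0,0],"turn":[0,0,0],"grip":0}]'
python3 - <<'E'
from h import *
np.set_printoptions(precision=4,suppress=True)
s=bot.read_state();print(s["position"],s["position"]+.07*s["tcp_rot"][:,0],s["force"])
ims=[]
for c in ["wrist","side"]:
    im,D=bot.capture(c);ims.append(im)
    for r in bot.spot_point(c,"dish")[:1]: print(c,round(r["conf"],2),np.round(r["centre"]),atz(c,r["centre"],.08),atdepth(c,r["centre"],D))
b=cv2.resize(ims[1][150:255,170:310],(560,420),interpolation=cv2.INTER_CUBIC)
cv2.imwrite("pics/ab2.png",cv2.resize(np.hstack([ims[0],b]),(800,300))[...,::-1])
E
```

```text
time_s: 3.78
position: [0.4714, -0.0736, 0.1695]
tcp_rot: [[0.013, 0.277, -0.961], [-0.003, -0.961, -0.277], [-1.0, 0.007, -0.011]]
force: [-0.1, -0.1, -0.9]
opening: 0.008
[ 0.4714 -0.0736  0.1695] [ 0.4723 -0.0738  0.0996] [-0.1397 -0.0975 -0.9087]
wrist 0.78 [248. 286.] [ 0.4681 -0.0755  0.08  ] [ 0.4821 -0.0715  0.1165]
side 0.7 [204. 221.] [ 0.4777 -0.0848  0.08  ] [ 0.4782 -0.0853  0.081 ]
```

View pics/ab2.png

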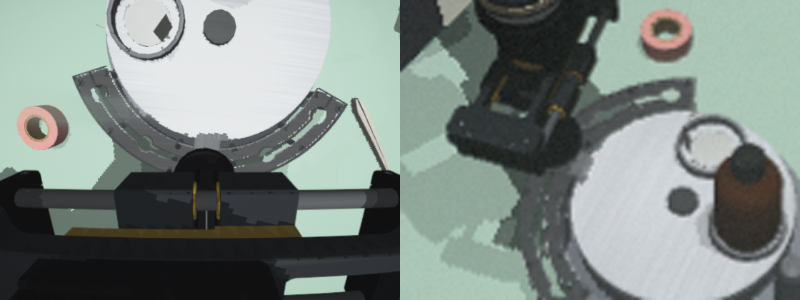

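The wrist view shows the dish centred behind the closed fingers at about (165,205) in the composite. It fits the tip position to within 4 mm, so I correct x by −3 mm and press.

```bash
python3 -m crank '[{"slide":[-3,-1,-12],"turn":[0,0.5,0],"grip":0},{"slide":[0,0,-6],"turn":[0,0,0],"grip":0},{"slide":[0,0,0],"turn":[0,0,0],"grip":0}]'
python3 -m crank '[{"slide":[0,0,-6],"turn":[0,0,0],"grip":0},{"slide":[0,0,-4],"turn":[0,0,0],"grip":0},{"slide":[0,0,0],"turn":[0,0,0],"grip":0}]'
```

```text
time_s: 4.23
position: [0.4724, -0.0759, 0.157]
tcp_rot: [[0.019, 0.278, -0.96], [-0.01, -0.961, -0.278], [-1.0, 0.014, -0.015]]
force: [-0.2, 0.2, 0.6]
opening: 0.011
time_s: 4.48
position: [0.4729, -0.076, 0.1471]
tcp_rot: [[0.021, 0.278, -0.96], [-0.011, -0.96, -0.278], [-1.0, 0.016, -0.017]]
force: [-1.1, 0.6, 3.3]
opening: 0.005
```

```bash
python3 -m crank '[{"slide":[-4,1,5],"turn":[0,1,0],"grip":0},{"slide":[-3,0,0],"turn":[0,0.5,0],"grip":0},{"slide":[-1,0,-6],"turn":[0,0,0],"grip":0},{"slide":[-1,0,-4],"turn":[0,0,0],"grip":0}]'
python3 -m crank '[{"slide":[0,0,-5],"turn":[0,0,0],"grip":0},{"slide":[0,0,-4],"turn":[0,0,0],"grip":0},{"slide":[0,0,-2],"turn":[0,0,0],"grip":0},{"slide":[0,0,-1],"turn":[0,0,0],"grip":0}]'
```

```text
time_s: 4.82
position: [0.4662, -0.0758, 0.1426]
tcp_rot: [[0.001, 0.278, -0.961], [-0.013, -0.961, -0.278], [-1.0, 0.013, 0.003]]
force: [1.6, 0.5, 5.9]
opening: 0.006
time_s: 5.15
position: [0.4664, -0.0768, 0.1351]
tcp_rot: [[0.005, 0.28, -0.96], [-0.016, -0.96, -0.28], [-1.0, 0.017, 0.0]]
force: [-0.3, 0.9, 7.2]
opening: 0.001
```

```bash
python3 -m crank '[{"slide":[-1,6,-1],"turn":[0,0,-2],"grip":0},{"slide":[-0.8,6.8,-0.5],"turn":[0,0,-3],"grip":0},{"slide":[-0.5,6.8,-0.5],"turn":[0,0,-3],"grip":0},{"slide":[0,6.8,-0.5],"turn":[0,0,-3],"grip":0}]'
python3 - <<'E'
from h import *
np.set_printoptions(precision=4,suppress=True)
for c in ["wrist","side"]:
    im,D=bot.capture(c);cv2.imwrite(f"pics/{c}3.png",im[...,::-1])
    for t,z in dict(dish=.065,beaker=.06,bottle=.06).items():
        for r in bot.spot_point(c,t)[:1]: print(c,t,round(r["conf"],2),np.round(r["centre"]),atz(c,r["centre"],z))
s=bot.read_state();print(s["position"],s["position"]+.07*s["tcp_rot"][:,0],s["force"])
E
```

```text
time_s: 5.48
position: [0.4637, -0.0522, 0.135]
tcp_rot: [[0.004, 0.084, -0.996], [-0.021, -0.996, -0.084], [-1.0, 0.021, -0.002]]
force: [-2.4, -0.7, 13.4]
opening: 0.008
wrist dish 0.61 [253. 284.] [ 0.464  -0.0513  0.065 ]
side dish 0.7 [197. 230.] [ 0.4756 -0.0503  0.065 ]
side beaker 0.57 [202. 280.] [0.5919 0.0132 0.06  ]
side bottle 0.8 [232. 290.] [ 0.663  -0.0459  0.06  ]
[ 0.4637 -0.052   0.135 ] [ 0.4639 -0.0534  0.065 ] [-1.0729  1.1167 12.8402]
```

```bash
python3 -m crank '[{"slide":[0.2,7,0],"turn":[0,0,-3],"grip":0},{"slide":[0.6,7,-0.3],"turn":[0,0,-3],"grip":0},{"slide":[1,7,-0.3],"turn":[0,0,-3],"grip":0},{"slide":[1.5,7,-0.3],"turn":[0,0,-3],"grip":0},{"slide":[2,7,-0.3],"turn":[0,0,-3],"grip":0}]'
python3 -m crank '[{"slide":[2,5,-0.3],"turn":[0,0,-3],"grip":0},{"slide":[0,0,0],"turn":[0,0,0],"grip":0}]'
python3 - <<'E'
from h import *
np.set_printoptions(precision=4,suppress=True)
for c in ["wrist","side","scene"]:
    im,D=bot.capture(c);cv2.imwrite(f"pics/{c}4.png",im[...,::-1])
    for t,z in dict(dish=.065,beaker=.06,bottle=.06,carousel=0).items():
        for r in bot.spot_point(c,t)[:1]: print(c,t,round(r["conf"],2),np.round(r["centre"]),atz(c,r["centre"],z))
s=bot.read_state();print(s["position"],s["position"]+.07*s["tcp_rot"][:,0],s["force"])
E
```

```text
time_s: 6.3
position: [0.4677, -0.0178, 0.135]
tcp_rot: [[-0.003, -0.185, -0.983], [-0.023, -0.982, 0.185], [-1.0, 0.023, -0.002]]
force: [-0.9, 0.1, 10.1]
opening: 0.007
time_s: 6.47
position: [0.4694, -0.0116, 0.1352]
tcp_rot: [[-0.004, -0.239, -0.971], [-0.023, -0.971, 0.239], [-1.0, 0.023, -0.002]]
force: [0.5, 0.6, 7.5]
opening: 0.005
wrist dish 0.79 [253. 286.] [ 0.4699 -0.0137  0.065 ]
wrist carousel 0.89 [ 42. 296.] [ 0.5936 -0.0528 -0.    ]
side dish 0.76 [185. 238.] [ 0.4707 -0.0068  0.065 ]
side beaker 0.57 [205. 285.] [0.6071 0.0116 0.06  ]
side bottle 0.69 [237. 284.] [ 0.6585 -0.0671  0.06  ]
side carousel 0.77 [231. 268.] [ 0.5942 -0.0476  0.    ]
scene beaker 0.36 [222. 267.] [0.6084 0.0115 0.06  ]
[ 0.4692 -0.0123  0.1351] [ 0.4689 -0.0139  0.0651] [-0.0281  1.421   8.697 ]
```

View pics/wrist4.png

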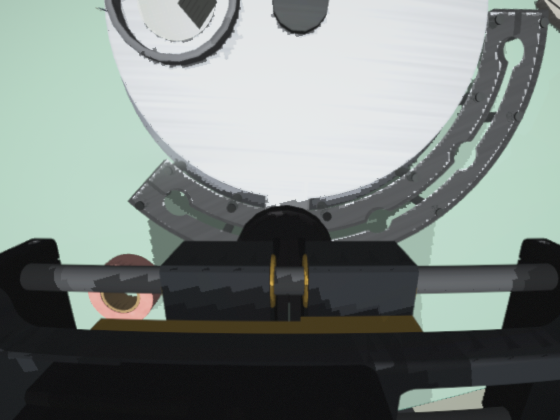

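The wrist view shows the dish pressed, centre column about 285, with plate holes at (203,178), (222,377), (153,463) and (47,513). Those holes give the plate pose in the same picture, so I'll fit it and compare the dish to it.

```bash
python3 - <<'E'
from h import *
np.set_printoptions(precision=4,suppress=True)
P=np.array([atz("wrist",p,.046)[:2] for p in [(203,178),(222,377),(153,463),(47,513)]])
q=np.deg2rad(180+np.array([-60,0,30,60]));M=.13*np.c_[np.cos(q),np.sin(q)]
a=P@[1,1j];m=M@[1,1j]
k=np.vdot(m-m.mean(),a-a.mean())/np.vdot(m-m.mean(),m-m.mean());t=a.mean()-k*m.mean()
print("scale",abs(k),"yaw",np.degrees(np.angle(k)),"axis",t,"res mm",abs(a-k*m-t)*1e3)
u=k/abs(k)
print("hole -30:",t+u*.13*np.exp(1j*np.deg2rad(150)))
L,R=atz("wrist",(241,238),.075),atz("wrist",(241,332),.075);print("rim chord",L,R)
T=atz("wrist",(207,285),.075);print("rim top",T)
c=(L+R)[:2]/2
for p in [T[:2],c,bot.read_state()["position"][:2]]:
    print("table deg",np.degrees(np.angle(-((p@[1,1j])-t)/u)))
E
python3 -c "
import cv2;a=cv2.imread('pics/wrist4.png')[140:260,150:420];cv2.imwrite('pics/c4.png',cv2.resize(a,None,fx=2.9,fy=2.9,interpolation=2))"
```

```text
scale 0.9865292218169153 yaw 11.022697414499628 axis (0.5949137550064233-0.05087422798010642j) res mm [1.0204 1.7859 0.7063 1.102 ]
hole -30: (0.47197958345445545-0.008599064292293845j)
rim chord [0.4871 0.0086 0.075 ] [ 0.4745 -0.0409  0.075 ]
rim top [ 0.4994 -0.0207  0.075 ]
table deg -28.58104929129511
table deg -27.95977681913109
table deg -28.085438861102904
```

View pics/c4.png

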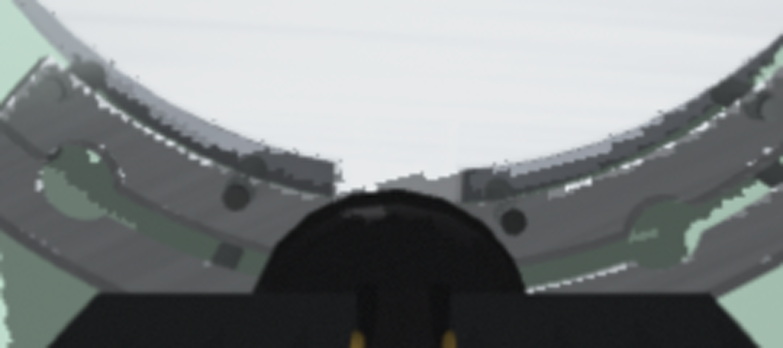

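Table is at about −28°, so about 4 mm more is needed.

```bash
python3 -m crank '[{"slide":[0.7,2.3,-0.4],"turn":[0,0,-1],"grip":0},{"slide":[0.7,2.2,-0.4],"turn":[0,0,-1],"grip":0},{"slide":[0,0,0],"turn":[0,0,0],"grip":0}]'
python3 - <<'E'
from h import *
im,D=bot.capture("wrist");cv2.imwrite("pics/c5.png",cv2.resize(im[140:260,150:420],None,fx=2.9,fy=2.9,interpolation=2)[...,::-1])
for c in ["wrist"]: print(atz(c,bot.spot_point(c,"dish")[0]["centre"],.065))
s=bot.read_state();print(s["position"]+.07*s["tcp_rot"][:,0],s["position"],s["force"],s["time_s"])
E
```

```text
time_s: 7.47
position: [0.4705, -0.0079, 0.1353]
tcp_rot: [[-0.004, -0.273, -0.962], [-0.023, -0.962, 0.273], [-1.0, 0.023, -0.003]]
force: [0.3, 0.8, 6.3]
opening: 0.008
[ 0.4718436 -0.0104485  0.065    ]
[ 0.47020196 -0.00963696  0.06517712] [ 0.47046609 -0.00801048  0.13515772] [-0.71742954  1.00806756  7.07471509] 7.5667
```

View pics/c5.png

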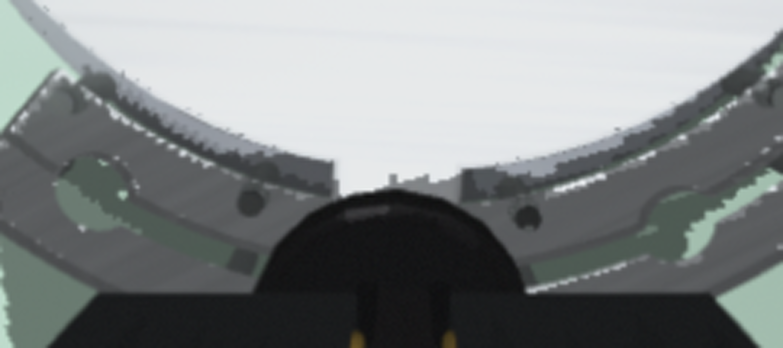

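The crop shows the dish (col 391) midway between the neighbouring holes (93 and 680, mean 387), so it is within about 1 mm. I release straight up.

```bash
python3 -m crank '[{"slide":[0,0,3],"turn":[0,0,0],"grip":0},{"slide":[0,0,5],"turn":[0,0,0],"grip":0},{"slide":[0,0,6],"turn":[0,0,0],"grip":0},{"slide":[0,0,12],"turn":[0,0,0],"grip":0},{"slide":[0,0,25],"turn":[0,0,0],"grip":0}]'
python3 -m crank '[{"slide":[-3,0,35],"turn":[0,0,0],"grip":0},{"slide":[-5,0,35],"turn":[0,0,0],"grip":0},{"slide":[-5,-10,20],"turn":[0,0,0],"grip":0},{"slide":[0,0,0],"turn":[0,0,0],"grip":0}]'
python3 - <<'E'
from h import *
np.set_printoptions(precision=4,suppress=True)
ims=[]
for c in ["wrist","side"]:
    im,D=bot.capture(c);ims.append(im)
    for t,z in dict(dish=.08,beaker=.06,bottle=.06,carousel=0,tape_roll=0,tweezers=0).items():
        for r in bot.spot_point(c,t)[:1]:
            print(c,t,round(r["conf"],2),np.round(r["centre"]),atz(c,r["centre"],z),atdepth(c,r["centre"],D))
    o=bot.outline_of(c,"dish")
    if o:
        ys,xs=np.nonzero(o[0]["pixels"]);h=[atdepth(c,(y,x),D)[2] for y,x in zip(ys,xs) if D[y,x]>0]
        print(c,"dish z pct",np.percentile(h,[10,25,50,75,90]))
b=cv2.resize(ims[1][150:330,170:410],(560,420),interpolation=cv2.INTER_CUBIC)
cv2.imwrite("pics/ab6.png",cv2.resize(np.hstack([ims[0],b]),(800,300))[...,::-1])
print(bot.read_state()["position"],bot.read_state()["time_s"])
E
```

```text
time_s: 7.98
position: [0.4679, -0.0077, 0.1829]
tcp_rot: [[-0.013, -0.272, -0.962], [-0.021, -0.962, 0.272], [-1.0, 0.023, 0.007]]
force: [0.5, -0.2, 0.6]
opening: 0.005
time_s: 8.32
position: [0.4534, -0.0177, 0.2764]
tcp_rot: [[-0.015, -0.271, -0.963], [-0.021, -0.962, 0.271], [-1.0, 0.024, 0.009]]
force: [-0.9, -0.0, 0.5]
opening: 0.004
wrist dish 0.96 [186. 267.] [ 0.4705 -0.0069  0.08  ] [ 0.47   -0.0066  0.0776]
wrist beaker 0.96 [ 44. 206.] [0.6098 0.0112 0.06  ] [0.6109 0.0118 0.0561]
wrist carousel 0.85 [ 60. 278.] [ 0.5878 -0.0509  0.    ] [ 0.577  -0.0483  0.0603]
wrist tape_roll 0.92 [224. 178.] [0.4388 0.1251 0.    ] [ 0.4384  0.1259 -0.0017]
wrist tweezers 0.77 [ 54. 475.] [ 0.539  -0.2722  0.    ] [ 0.539  -0.2729 -0.0011]Traceback (most recent call last):
  File "<stdin>", line 11, in <module>
  File "h.py", line 14, in atdepth
    o,d=ray(cam,rc);return o+d*D[int(rc[0]),int(rc[1])]
        ~~~^^^^^^^^
  File "h.py", line 9, in ray
    s=bot.read_state();W=np.eye(4);W[:3,:3]=s["tcp_rot"];W[:3,3]=s["position"];T=W@np.array(p["tool_from_camera"])
ValueError: time passes only in moves, steps and waits
```

```bash
python3 - <<'E'
from h import *
np.set_printoptions(precision=4,suppress=True)
ims=[]
for c in ["wrist","side"]:
    im,D=bot.capture(c);ims.append(im)
    for r in bot.spot_point(c,"dish")[:1]:
        y,x=np.array(r["centre"]).astype(int);d=D[y-2:y+3,x-2:x+3];D[y,x]=np.median(d[d>0])
        print(c,np.round(r["centre"]),atz(c,r["centre"],.08),"floor",atdepth(c,(y,x),D))
    p=(110,290) if c=="wrist" else (240,255)
    print(c,"table",atdepth(c,p,D))
for t in ["tall_post","bottle","tape_roll","tweezers"]:
    for r in bot.spot_point("side",t)[:1]: print(t,r["conf"],atz("side",r["centre"],.06*(t=="bottle")))
b=cv2.resize(ims[1][150:330,170:410],(560,420),interpolation=cv2.INTER_CUBIC)
cv2.imwrite("pics/ab6.png",cv2.resize(np.hstack([ims[0],b]),(800,300))[...,::-1])
print(bot.read_state()["time_s"])
E
```

```text
wrist [180. 271.] [ 0.4739 -0.0114  0.08  ] floor [ 0.4746 -0.0116  0.0818]
wrist table [ 0.5317 -0.0468  0.0611]
side [183. 240.] [ 0.4778 -0.008   0.08  ] floor [ 0.4756 -0.0079  0.0791]
side table [ 0.6036 -0.1137  0.0604]
bottle 0.71 [ 0.6527 -0.0652  0.06  ]
tape_roll 0.65 [0.4446 0.1168 0.    ]
tweezers 0.47 [ 0.5489 -0.2765  0.    ]
9.1167
```

View pics/ab6.png

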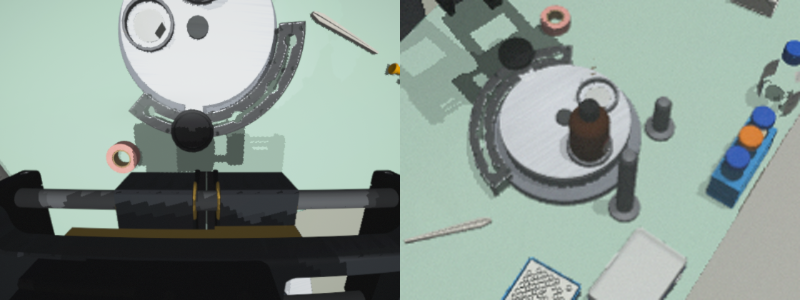

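The dish floor is back at z ≈ 0.080 with the table top reading 0.060–0.061, so the plunger is fully out. Stuck between holes, it would read about 0.071. The side view shows the bottle in line with the tall post, and the dish one hole on.

```bash
python3 -c "
from rig import bot
print(bot.hand_in())"
```

```text
the job is handed in; nothing more can be done
None
```

I pressed the plunger to its stop with the closed fingertips and swung it clockwise one hole, to turntable −0.524. That brings the amber bottle in front of the tall post. I then lifted straight off and handed the job in at about 9 s. The highest force I saw was about 13 N.

**Plunger:** after release, the dish floor read z = 0.082 from the wrist camera and 0.079 from the side camera. Fully out is 0.080, and stuck between holes would be about 0.071, so it is locked.

**Position:** the dish was found at about (0.474, −0.011) by the wrist camera and (0.478, −0.008) by the side camera. The hole expected from the plate fit was at (0.472, −0.009), so these agree within the camera error.

**Other objects:** the bottle and beaker were still standing in their seats. The tape roll and forceps positions matched the start except for up to 12 mm of scatter on the tape roll readings. The arm went nowhere near the tape roll or forceps, so I put that down to detector error.

**Failed or disagreeing checks:**
- One check script stopped with a read error and I ran it again.
- One side-camera dish reading was about 1 cm off before the press, while the gripper partly hid the dish. I ignored it.
- The tall post was not detected in the last side picture, so I confirmed that the bottle lines up with it by eye.

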